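# Slide the coin board out over the shelf edge

### The arm

A 6-joint arm with a two-finger parallel gripper is mounted at the origin on the work surface. World frame = base frame: x ahead of the robot, y to its left, z up, the work surface at z = 0. Lengths are in mm, angles in rad, forces in N, time in s.
With the tool pointing down it reaches from about 400 to 925 mm from the base axis. Payload 12.5 kg.
Tool frame: the origin (TCP) lies on the mounting face of the last link; the fingertips stand 190 mm ahead of it and the grasp point (between the pads) lies 171 mm ahead of it; z points along the fingers, y is the line along which they close (so a half turn about z gives the same grasp; the last joint's range is limited). The gripper opens to 95 mm and grips with 3 to 60 N. Pads are 20 mm wide; open, the fingers measure 119 mm over their backs; the gripper's body (75 mm by 180 mm) begins 59 mm behind the grasp point.
Start: joints at [1.012, 0.491, 1.559, -0, 1.092, -0.106], TCP at [273.406, 562.027, 404.761] pointing down, gripper open.
Joint ranges: [-3.1, 3.1], [-0.84, 2.19], [0.05, 2.79], [-1.13, 4.28], [0.06, 2.93], [-2.69, 2.69]. Speed limits (rad/s): [2.22, 2.22, 2.79, 3.14, 3.14, 3.14].

### API

Orientations are given as [roll, pitch, yaw] about the fixed x, y, z axes, in that order (R = Rz(yaw) Ry(pitch) Rx(roll)).
In Python, from cell import env gives the robot as it stands.
- The arm moves only by the tool carry_out, never from a script. Its argument "series" is a list of rows, each a list of 5 numbers: the shift along the tool's x, y, z in m, then the turn about the tool's z in degrees, then the opening, from 0 (shut) to 1 (fully open). A call has 1 to 20 rows; each row is the pose to reach, as a shift and turn from the pose commanded when the call began, along the tool's axes at that moment; what a row does not reach only later rows make up. A row lasts 1/8 s, in which the tool goes at most 62.5 mm and 10.7 degrees, less where a joint would pass 70% of its speed; a pose out of reach is approached as far as the arm can. A call with a gripper value outside its range is refused whole. The fingers move at their own pace and stop on an object; the grip force is fixed at half the most. Time passes only in rows, so rows that repeat a pose let the fingers close. It gives the time, the measured TCP pose, the force, the opening and the grip force at its end, in the units of the state.
- env.state(): the state, without advancing time (a new reading comes with each control period).
- env.read_camera(name): name is "scene" or "top" or "wrist"; returns (picture, depth): 420x560x3 uint8, red, green, blue; 420x560 float32, mm along the optical axis (not along the pixel's ray), 0 where there is no reading.
- env.get_calibration(name): a dict with "intrinsics" (3x3 intrinsics, pixels), "cam_to_world" (4x4, takes a point from camera to world coordinates); the wrist camera has in their place "T_tool_cam" (4x4, takes a point from camera to tool coordinates, whose origin is the TCP and whose axes are the flange's). Camera axes: x right, y up, looking along -z (the intrinsics and any distortion apply to the point x, -y, -z); pixel columns grow to the right and rows downward; lengths in mm; the calibration is good to about 2 mm. A picture is of the moment at which its call begins: read the wrist's pose just before it. get_calibration takes no time and is no camera call.
- env.job_done(): hands the job in; it is judged then, once.
The state is a dict: "t": time; "joints": joint angles; "qvel": joint speeds; "tau": joint torques, N m; "eef_pos": TCP position; "tcp_rot": TCP orientation; "ft_force": force on the tool from outside, world axes, zero at the start; "moment": the same for the moment, N m; "opening": opening from 0.0 (shut) to 1.0 (fully open); "grip_force": force on a finger pad.
Only numpy, scipy, OpenCV 4.12 (cv2) and the standard library are available. Lean on these libraries where they do the work, as an engineer would, in place of code of your own. Each camera call takes 0.05 s, during which the arm holds its last target. There are 200 camera calls.

### The job

With the fingertips, push the smoky quartz paperweight sideways along the oak shelf, out of the coin board's way, and then slide the thin green coin board towards the shelf's far edge until it overhangs squarely up to its brass line, with the line right above the edge, so that I can take it by the overhanging end. The board must not touch the paperweight, both stay on the shelf and are only pushed, never lifted, the paperweight stays standing, and everything else is left where it is.

Things in the scene. Friction and masses are not known exactly. Their poses are not given: they have to be found in the camera images.
- shelf: Low flat oak coin cabinet whose top is the shelf, fixed to the table: 320 mm deep (x) by 560 mm wide (y), its plain flat top 60 mm above the table. Origin at the centre of its underside, on the table; x points at its far edge, away from the robot, z up. Its top is clear between 150 mm left and 150 mm right of its middle line, apart from the board and the paperweight.
- shelf_edge (a point): Middle of the shelf's far top edge (160 mm along the shelf's x from its centre, at the height of the top, 60 mm). Axes as the shelf's: x points out over the edge, at right angles to it, y runs along the edge.
- board: Loose flat dark green slab, 110 (x) by 80 (y) by 7 mm thick, 0.06 to 0.13 kg, coins set flush in its rear half, a 4 mm wide brass line across it. Origin: centre of its underside; x points to its leading end. It starts turned up to 0.2 rad against the shelf, the line 140 to 190 mm short of the edge; it stops where it is left. Pushed at two points of its rear end it turns square to the pusher.
- board_line (a point): Middle of the brass line, at the level of the board's underside, 25 mm along the board's x from its origin (30 mm behind the leading end). Axes as the board's.
- quartz: Smoky quartz paperweight: dark brown, almost black round block, 50 mm across and straight-sided to 22 mm height, above that tapering to 44 mm height; 0.13 to 0.25 kg, loose, standing on the shelf about 125 mm ahead of the board's centre (45 mm ahead of its leading end), in its way. Origin at the centre of its underside. It slides on dry friction; push it low.
- loupe: Black bakelite loupe, 48 mm across, 36 mm tall, loose near one end of the shelf (at least 190 mm to the side of its middle). Origin at the centre of its underside. Bystander.
- dish: Silver-plated coin dish, 90 mm across, 16 mm high, loose near the other end of the shelf (at least 190 mm to the side of its middle). Origin at the centre of its underside. Bystander.
- tweezer_stand: Brass tweezer stand with bone handle, foot 72 mm across, about 125 mm tall, loose on the table beside the shelf. Origin at the centre of its underside. Bystander.
- coin_lid_handle (a point): Brass knob of the hinged lid of the tin coin box, which is fixed on the table beside the shelf (box 110 by 150 by 55 mm; the lid may stand partly open, to about 200 mm above the table). Bystander.
There are look-alikes about, which are no part of the job. What is meant by the board is not purple, and is the smaller of those in its own colour. Leave any pink look-alike of the quartz alone.

How it is judged (in metres and radians):
On the way:
1. the paperweight is pushed aside (more than 20 mm) while the board's brass line is still more than 40 mm short of the edge (distance of quartz from where it was at the start of the episode above 0.02 m and x of board_line in the frame of shelf_edge below -0.04 m), for 0.1 s.
At the end, for the whole second after the job is handed in: The board lies flat and still on the shelf with the middle of its brass line within 6 mm of straight above the far edge and within 0.10 rad of square to it; the paperweight stands upright and still on the shelf, more than 20 mm from where it started, and does not touch the board (x of board_line in the frame of shelf_edge between -0.006 and 0.006 m and angle between the x axis of board and the x axis of shelf, either way round below 0.1 rad and y of board in the frame of shelf between -0.2 and 0.2 m and height (world z) of board between 0.056 and 0.064 m and angle between board's own z axis and vertical below 0.05 rad and linear speed of each of board, quartz below 0.01 m/s and height (world z) of quartz between 0.056 and 0.064 m and angle between quartz's own z axis and vertical below 0.1 rad and distance of quartz from where it was at the start of the episode above 0.02 m and contact force between board and quartz below 0.1 N).
It fails at once if the board was lifted (more than 12 mm) or fell off the shelf (height (world z) of board above 0.072 m or height (world z) of board below 0.045 m).
It fails at once if the paperweight was lifted (more than 12 mm), tipped or fell off the shelf (height (world z) of quartz above 0.072 m or height (world z) of quartz below 0.045 m or angle between quartz's own z axis and vertical above 0.35 rad).
It fails at once if the board touched the paperweight (contact force between board and quartz above 0.2 N).
It fails at once if the loupe, dish or tweezer stand was moved more than 15 mm, or the coin box's lid more than 20 mm (distance of any of loupe, dish, tweezer_stand from where it was at the start of the episode above 0.015 m or distance of coin_lid_handle from where it was at the start of the episode above 0.02 m).
It also fails if it takes over 58 s, if anything falls off the work surface, if the arm or the gripper's body presses on something with over 40 N, if the wrist force passes 120 N, or if a joint passes its speed limit or range.

## Working session

There is one attempt and no reset: what is moved stays moved. The work goes in short steps, Python scripts to look and compute and a tool call to move; the robot and the scene stay as the last step left them, time stands still between calls to the robot, and variables do not carry over. Pictures are saved under pics/ and viewed, at most 10 in all, crops included, and the job is handed in when it is done.

Besides the shell and the picture viewer there is one more tool, called after "Call:" as name(argument=value, ...) on one line, values as JSON. carry_out: Moves the arm, as the interface text tells. Its arguments: {"type":"object","properties":{"series":{"type":"array","items":{"type":"array","items":{"type":"number"}}}},"required":["series"]}

```bash
ls; mkdir -p pics
cat > h.py <<'E'
import numpy as np, cv2
from cell import env
from scipy.spatial.transform import Rotation as R
def save(n,p): cv2.imwrite('pics/'+n,cv2.cvtColor(p,cv2.COLOR_RGB2BGR))
def cam(name,st=None):
    c=env.get_calibration(name); K=np.array(c['intrinsics'])
    if 'cam_to_world' in c: T=np.array(c['cam_to_world'])
    else:
        W=np.eye(4); W[:3,:3]=R.from_euler('xyz',st['tcp_rot']).as_matrix(); W[:3,3]=st['eef_pos']; T=W@np.array(c['T_tool_cam'])
    return K,T,c
def ray(K,T,uv,z):
    uv=np.atleast_2d(np.asarray(uv,float)); d=np.c_[(uv[:,0]-K[0,2])/K[0,0],-(uv[:,1]-K[1,2])/K[1,1],-np.ones(len(uv))]@T[:3,:3].T
    o=T[:3,3]; return o+d*((z-o[2])/d[:,2])[:,None]
def proj(K,T,P):
    p=(np.atleast_2d(P)-T[:3,3])@T[:3,:3]; return np.c_[K[0,0]*p[:,0]/-p[:,2]+K[0,2],K[1,1]*-p[:,1]/-p[:,2]+K[1,2]]
E
python3 - <<'E'
from h import *
s=env.state(); print(s)
for n in ('scene','top'):
    p,d=env.read_camera(n); save(n+'0.png',p); np.save('pics/'+n+'0.npy',d); c=env.get_calibration(n); print(n,c)
print(env.get_calibration('wrist'))
E
```

```text
pics
{'t': 0.0, 'joints': array([ 1.01240814e+00,  4.91562637e-01,  1.55947335e+00,  1.07987617e-05,
        1.09172135e+00, -1.05587371e-01]), 'qvel': array([ 0.00067128, -0.00159193, -0.0001717 ,  0.00041921, -0.00015433,
       -0.0002382 ]), 'tau': array([ 2.90277640e-04, -6.12612176e+01, -2.58173615e+01,  6.92852656e-02,
        4.82651917e-02, -8.05009972e-05]), 'eef_pos': array([273.37833834, 561.99425782, 404.15148574]), 'tcp_rot': array([-3.14043546e+00, -1.32271801e-04,  2.68878678e+00]), 'ft_force': array([ 0.02263748, -0.1749425 , -0.58858015]), 'moment': array([ 0.00226742,  0.01634253, -0.01496539]), 'grip_force': 0.0, 'opening': 1.0025181535896956}
scene {'intrinsics': array([[379.0969349 ,   0.        , 277.32237435],
       [  0.        , 379.0969349 , 214.10453153],
       [  0.        ,   0.        ,   1.        ]]), 'cam_to_world': array([[ 1.32420977e-02, -5.54877336e-01,  8.31826778e-01,
         1.35938853e+03],
       [ 9.99702675e-01,  2.43811387e-02,  3.49088045e-04,
         1.03286869e+01],
       [-2.04745851e-02,  8.31574832e-01,  5.55035215e-01,
       
[... 463 characters left out ...]
],
       [ 1.16928921e-02,  8.64722174e-02,  9.96185641e-01,
         1.32957104e+03],
       [ 0.00000000e+00,  0.00000000e+00,  0.00000000e+00,
         1.00000000e+00]])}
{'intrinsics': array([[298.91645278,   0.        , 283.03976682],
       [  0.        , 298.91645278, 209.97879456],
       [  0.        ,   0.        ,   1.        ]]), 'T_tool_cam': array([[-1.07454991e-03,  9.66191520e-01,  2.57823181e-01,
         7.13042022e+01],
       [ 9.99999375e-01,  9.58737830e-04,  5.74909040e-04,
        -4.91140020e-01],
       [ 3.08287402e-04,  2.57823638e-01, -9.66191946e-01,
         1.95766780e+01],
       [ 0.00000000e+00,  0.00000000e+00,  0.00000000e+00,
         1.00000000e+00]])}
```

View pics/top0.png

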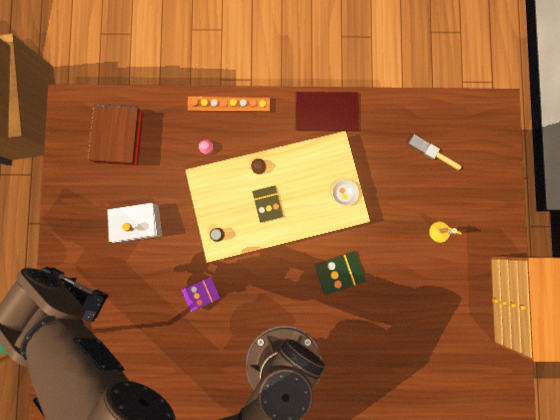

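View pics/scene0.png

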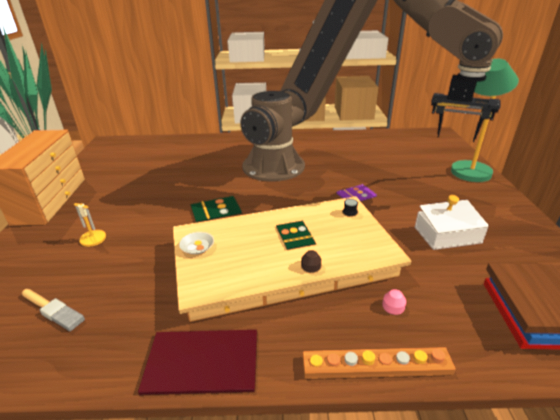

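The top view holds these candidates:
- **Board:** small green slab on the shelf at (267,204), large green one on the table at (341,273), and a purple one at (201,294).
- **Quartz:** dark block on the shelf at (259,166), the pink one on the table at (206,146), and the black loupe at (217,234).

I choose the small green slab (267,204) and the dark block (259,166). Next I measure them and check the choice in one crop.

```bash
cat > m.py <<'E'
from h import *
def shelf_fit(p,K,T):
    hsv=cv2.cvtColor(p,cv2.COLOR_RGB2HSV)
    m=cv2.inRange(hsv,(15,60,150),(35,255,255)); m[:110]=0; m[280:]=0; m[:,:170]=0; m[:,390:]=0
    m=cv2.morphologyEx(m,cv2.MORPH_OPEN,np.ones((5,5)))
    c=max(cv2.findContours(m,cv2.RETR_EXTERNAL,cv2.CHAIN_APPROX_NONE)[0],key=cv2.contourArea)
    W=ray(K,T,c[:,0],60)[:,:2].astype(np.float32)
    return cv2.minAreaRect(cv2.convexHull(W)),m
E
python3 - <<'E'
from m import *
p,d=env.read_camera('top'); K,T,_=cam('top')
r,m=shelf_fit(p,K,T); print('shelf',r)
hsv=cv2.cvtColor(p,cv2.COLOR_RGB2HSV)
g=p[...].astype(int)
roi=np.zeros(m.shape,np.uint8); roi[150:230,240:300]=255
dark=((hsv[...,2]<90)&(roi>0)).astype(np.uint8)
for c in cv2.findContours(dark,cv2.RETR_EXTERNAL,cv2.CHAIN_APPROX_NONE)[0]:
    if cv2.contourArea(c)<30: continue
    print(cv2.contourArea(c),cv2.boundingRect(c)); 
    for z in (60,67,82): 
        W=ray(K,T,c[:,0],z)[:,:2].astype(np.float32); print(z,cv2.minAreaRect(W))
br=((hsv[...,0]>15)&(hsv[...,0]<35)&(hsv[...,2]>90)).astype(np.uint8)
x0,y0=175,125
save('crop0.png',cv2.resize(p[y0:270,x0:380],None,fx=3.8,fy=3.8,interpolation=cv2.INTER_CUBIC))
K2,T2,_=cam('scene')
print(env.state()['t'])
E
```

```text
shelf ((568.8653564453125, 27.635101318359375), (320.9799499511719, 561.7072143554688), 14.279759407043457)
0.15
```

View pics/crop0.png

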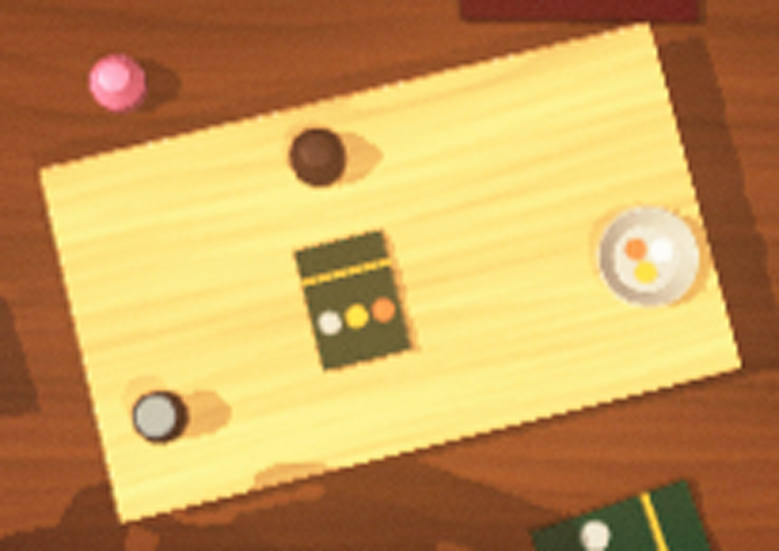

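The crop confirms the choice. The small dark-green slab with its brass line is at crop (350,300), full image (267,204), and the dark brown block is at crop (318,157), full image (259,166). Both are on the shelf, with the loupe on the left end and the dish on the right.

```bash
cat >> m.py <<'E'
def toshelf(P,c,a):  # world xy -> shelf frame (x to far edge)
    ca,sa=np.cos(a),np.sin(a); return (np.atleast_2d(P)[:,:2]-c)@np.array([[ca,-sa],[sa,ca]])
def blobs(p,K,T,c,a):
    v=p.max(2); out=[]
    hsv=cv2.cvtColor(p,cv2.COLOR_RGB2HSV)
    u,w=np.meshgrid(np.arange(560),np.arange(420)); S=toshelf(ray(K,T,np.c_[u.ravel(),w.ravel()],60),c,a).reshape(420,560,2)
    ins=(abs(S[...,0])<152)&(abs(S[...,1])<275)
    dk=(ins&(v<140)).astype(np.uint8)
    return dk
E
python3 - <<'E'
from m import *
p,d=env.read_camera('top'); K,T,_=cam('top')
c=np.array([568.9,27.6]); a=np.radians(14.28)
print('edge mid',c+160*np.array([np.cos(a),np.sin(a)]))
dk=blobs(p,K,T,c,a)
print(p[204,275],p[166,259],p[187,262])
for k in cv2.findContours(dk,cv2.RETR_EXTERNAL,cv2.CHAIN_APPROX_NONE)[0]:
    if cv2.contourArea(k)<40: continue
    print(cv2.contourArea(k),cv2.boundingRect(k))
    for z in (67,82,104):
        W=ray(K,T,k[:,0],z)[:,:2].astype(np.float32); r=cv2.minAreaRect(W); e=cv2.minEnclosingCircle(W); print(z,np.round(r[0],1),np.round(r[1],1),round(r[2],1),'shelf',toshelf(r[0],c,a).round(1),'circ',np.round(e[0],1),round(e[1],1),toshelf(e[0],c,a).round(1))
E
```

```text
edge mid [723.95630261  67.06571958]
[244 157  81] [136  84  58] [252 231 134]
332.5 (255, 195, 28, 27)
67 [523.7  54.7] [73.7 76.5] 14.5 shelf [[-37.2  37.4]] circ [523.   54.4] 51.4 [[-37.8  37.3]]
82 [522.2  54.3] [72.9 75.6] 14.5 shelf [[-38.7  37.4]] circ [521.6  54. ] 50.8 [[-39.4  37.3]]
104 [520.   53.7] [71.6 74.3] 14.5 shelf [[-41.   37.4]] circ [519.4  53.5] 49.9 [[-41.6  37.3]]
127.5 (253, 186, 24, 12)
67 [579.5  69. ] [22.  75.2] 14.5 shelf [[20.5 37.5]] circ [577.5  68.3] 38.4 [[18.4 37.3]]
82 [577.4  68.4] [21.8 74.3] 14.5 shelf [[18.3 37.5]] circ [575.4  67.8] 38.0 [[16.2 37.3]]
104 [574.2  67.6] [21.4 73. ] 14.5 shelf [[15.  37.5]] circ [572.2  67. ] 37.3 [[13.  37.3]]
140.5 (252, 159, 13, 15)
67 [665.8  90.8] [47.7 40.2] 0.5 shelf [[109.5  37.4]] circ [665.8  90.8] 24.8 [[109.5  37.3]]
82 [662.7  90. ] [47.1 39.8] 0.5 shelf [[106.2  37.4]] circ [662.7  90. ] 24.5 [[106.2  37.3]]
104 [658.   88.8] [46.3 39.1] 0.5 shelf [[101.4  37.4]] circ [658.   88.8] 24.0 [[101.4  37.4]]
```

```bash
cat > go.py <<'E'
from m import *
C=np.array([568.9,27.6]); A=np.radians(14.28)
def tow(s): ca,sa=np.cos(A),np.sin(A); return C+np.array([[ca,-sa],[sa,ca]])@np.asarray(s,float)
def delta(cmd,cyaw,tgt,tyaw):  # cmd xyz mm, yaw rad -> tool shift m, deg
    d=np.subtract(tgt,cmd); x=[np.cos(cyaw),np.sin(cyaw)]; y=[np.sin(cyaw),-np.cos(cyaw)]
    return np.round([d[:2]@x/1e3,d[:2]@y/1e3,-d[2]/1e3,-np.degrees(tyaw-cyaw)],4)
E
python3 -c "
from go import *
w=tow([105,88]);print(w,delta([273.406,562.027,404.761],2.68878,[*w,454.761],A+np.pi/2))"
```

```text
[648.94955282 138.78034491] [-0.5229 -0.2163 -0.05   49.7757]
```

Call:
carry_out(series=[[0,0,-0.05,0,0.32],[-0.523,-0.216,-0.05,49.8,0.32],[-0.523,-0.216,-0.05,49.8,0.32],[-0.523,-0.216,-0.05,49.8,0.32],[-0.523,-0.216,-0.05,49.8,0.32],[-0.523,-0.216,-0.05,49.8,0.32],[-0.523,-0.216,-0.05,49.8,0.32],[-0.523,-0.216,-0.05,49.8,0.32],[-0.523,-0.216,-0.05,49.8,0.32],[-0.523,-0.216,-0.05,49.8,0.32],[-0.523,-0.216,-0.05,49.8,0.32],[-0.523,-0.216,-0.05,49.8,0.32],[-0.523,-0.216,-0.05,49.8,0.32],[-0.523,-0.216,-0.05,49.8,0.32]])

```text
t: 1.95
eef_pos: [648.5, 140.1, 455.1]
tcp_rot: [3.141, -0.0, 1.821]
ft_force: [-0.5, -0.0, -0.7]
opening: 0.315
grip_force: 0.0
```

Run:
```python
from go import *
s=env.state(); p,d=env.read_camera('wrist'); K,T,_=cam('wrist',s); save('w1.png',p)
print(s['eef_pos'],s['tcp_rot'],toshelf(s['eef_pos'][:2],C,A))
for q in ([105,37.4,60],[160,0,60],[160,37,60],[160,100,60],[-20.6,37,67]):
    print(q,proj(K,T,[*tow(q[:2]),q[2]]).round(1))
```

```text
[648.54497815 140.14504479 455.0957726 ] [ 3.14122878e+00 -1.08953937e-04  1.82123560e+00] [[104.94454382  89.42232593]]
[105, 37.4, 60] [[282.7 226.9]]
[160, 0, 60] [[323.4 253.2]]
[160, 37, 60] [[324.3 227.2]]
[160, 100, 60] [[326.1 179.8]]
[-20.6, 37, 67] [[185.9 228.8]]
```

View pics/w1.png

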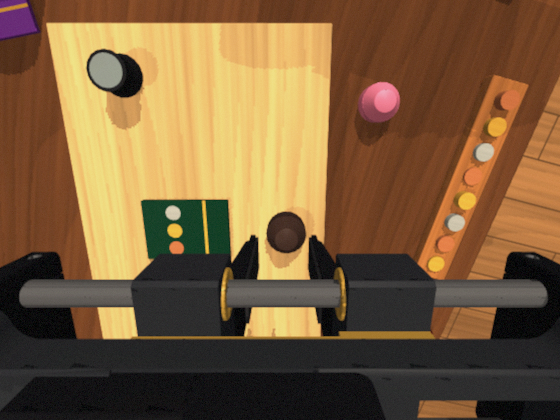

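The wrist view shows the quartz at (286,232), near its predicted pixel of (283,227). The board is at (187,230), square to the shelf edge at u≈327, and the fingers stand on the +y side of the quartz. I'll descend beside it.

Call:
carry_out(series=[[0,0,0.05,0,0.32],[0,0,0.1,0,0.32],[0,0,0.15,0,0.32],[0,0,0.18,0,0.32],[0,0,0.19,0,0.32],[0,0,0.197,0,0.32],[0,0,0.197,0,0.32]])

```text
t: 2.88
eef_pos: [649.3, 139.2, 258.5]
tcp_rot: [3.14, 0.0, 1.82]
ft_force: [0.5, 0.1, -0.8]
opening: 0.321
grip_force: 0.0
```

Call:
carry_out(series=[[-0.005,0,0.003,0,0.32],[-0.012,0,0.003,0,0.32],[-0.018,0,0.003,0,0.32],[-0.023,0,0.003,0,0.32],[-0.028,0,0.003,0,0.32],[-0.034,0,0.003,0,0.32],[-0.04,0,0.003,0,0.32],[-0.046,0,0.003,0,0.32],[-0.052,0,0.003,0,0.32],[-0.058,0,0.003,0,0.32],[-0.064,0,0.003,0,0.32],[-0.07,0,0.003,0,0.32]])

```text
t: 4.38
eef_pos: [666.6, 70.8, 254.8]
tcp_rot: [3.141, -0.0, 1.82]
ft_force: [-0.8, 2.8, 2.0]
opening: 0.323
grip_force: 1.4
```

Run:
```python
from go import *
s=env.state(); p,d=env.read_camera('wrist'); save('w2.png',p); print(toshelf(s['eef_pos'][:2],C,A))
```

```text
[[105.28177227  17.74216259]]
```

View pics/w2.png

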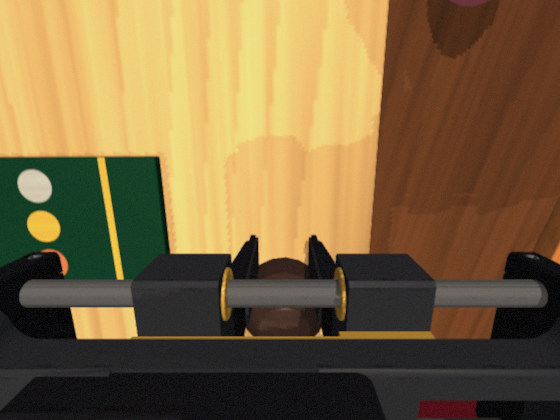

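The quartz sits cradled between the fingertips at about (283,300). The board at the left is untouched, so I keep pushing, then back off and rise.

Call:
carry_out(series=[[-0.006,0,0,0,0.32],[-0.012,0,0,0,0.32],[-0.018,0,0,0,0.32],[-0.024,0,0,0,0.32],[-0.03,0,0,0,0.32],[-0.036,0,0,0,0.32],[-0.042,0,0,0,0.32],[-0.047,0,0,0,0.32],[-0.05,0,0,0,0.32],[-0.05,0,0,0,0.32],[-0.04,0,0,0,0.32],[-0.02,0,0,0,0.32],[-0.02,0,-0.05,0,0.32],[-0.02,0,-0.1,0,0.32],[-0.02,0,-0.1,0,0.32]])

```text
t: 6.3
eef_pos: [671.3, 53.3, 358.9]
tcp_rot: [3.135, 0.002, 1.821]
ft_force: [-0.1, 1.0, -0.2]
opening: 0.318
grip_force: 0.0
```

Run:
```python
from go import *
y0=2.68878; c=np.array([273.406,562.027]); y1=y0-np.radians(49.8)
ax=lambda y:(np.array([np.cos(y),np.sin(y)]),np.array([np.sin(y),-np.cos(y)]))
x,y=ax(y0); c=c-523*x-216*y; x,y=ax(y1); c=c-90*x; s=env.state()
print(c,s['eef_pos'],np.degrees(y1))
t=tow([-105,37.4]); print(t,delta([*c,354.76],y1,[*t,354.76],A))
p,d=env.read_camera('top'); K,T,_=cam('top'); save('top2.png',p)
```

```text
[671.36144043  51.75624467] [671.2566882   53.30035026 358.86376651] 104.25574603918548
[457.91918946  37.94503226] [ 3.92000e-02 -2.10300e-01 -0.00000e+00  8.99757e+01]
```

Call:
carry_out(series=[[0.039,-0.21,0,90,0.45],[0.039,-0.21,0,90,0.45],[0.039,-0.21,0,90,0.45],[0.039,-0.21,0,90,0.45],[0.039,-0.21,0,90,0.45],[0.039,-0.21,0,90,0.45],[0.039,-0.21,0,90,0.45],[0.039,-0.21,0,90,0.45],[0.039,-0.21,0,90,0.45],[0.039,-0.21,0,90,0.45],[0.039,-0.21,0,90,0.45],[0.039,-0.21,0,90,0.45]])

```text
t: 7.85
eef_pos: [458.2, 38.0, 354.5]
tcp_rot: [-3.141, 0.0, 0.25]
ft_force: [-0.2, -0.3, 0.0]
opening: 0.446
grip_force: 0.0
```

Run:
```python
from go import *
s=env.state(); p,d=env.read_camera('wrist'); save('w3.png',p); K,T,_=cam('wrist',s)
print(s['eef_pos'],s['tcp_rot'],toshelf(s['eef_pos'][:2],C,A))
for q in ([-76,37,67],[160,37,60]): print(q,proj(K,T,[*tow(q[:2]),q[2]]).round(1))
```

```text
[458.15397619  37.96288691 354.50765223] [-3.14142597e+00  3.54860733e-04  2.49940535e-01] [[-104.76806369   37.35939031]]
[-76, 37, 67] [[282.3 180.6]]
[160, 37, 60] [[ 282.  -144.8]]
```

View pics/w3.png

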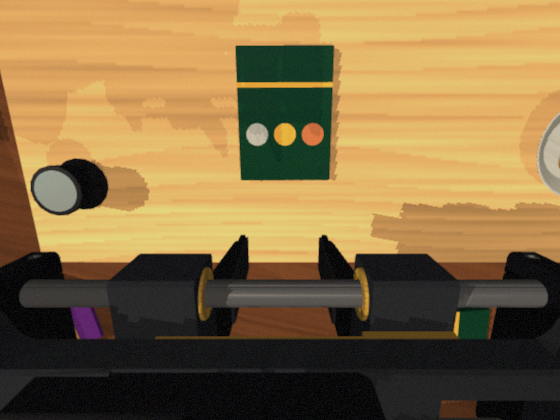

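The rear end of the board is at v≈180, matching the prediction, and it is centred at u≈285 between the fingers and square to them. I'll descend behind it.

Call:
carry_out(series=[[0,0,0.04,0,0.45],[0,0,0.07,0,0.45],[0,0,0.09,0,0.45],[0,0,0.098,0,0.45],[0,0,0.102,0,0.45],[0,0,0.102,0,0.45]])

```text
t: 8.65
eef_pos: [458.3, 37.9, 253.1]
tcp_rot: [3.142, -0.001, 0.249]
ft_force: [-0.4, 0.3, -0.3]
opening: 0.449
grip_force: 0.0
```

Call:
carry_out(series=[[0.008,0,0,0,0.45],[0.014,0,0,0,0.45],[0.018,0,0,0,0.45],[0.022,0,0,0,0.45],[0.027,0,0,0,0.45],[0.033,0,0,0,0.45],[0.04,0,0,0,0.45],[0.048,0,0,0,0.45],[0.056,0,0,0,0.45],[0.064,0,0,0,0.45],[0.072,0,0,0,0.45],[0.08,0,0,0,0.45],[0.088,0,0,0,0.45],[0.096,0,0,0,0.45],[0.104,0,0,0,0.45],[0.112,0,0,0,0.45],[0.118,0,0,0,0.45],[0.123,0,0,0,0.45],[0.127,0,0,0,0.45],[0.127,0,0,0,0.45]])

```text
t: 11.15
eef_pos: [581.5, 69.2, 252.7]
tcp_rot: [-3.142, -0.0, 0.249]
ft_force: [0.7, -0.0, 0.0]
opening: 0.448
grip_force: 0.0
```

Run:
```python
from go import *
s=env.state(); p,d=env.read_camera('wrist'); save('w4.png',p); K,T,_=cam('wrist',s)
print(s['eef_pos'],s['tcp_rot'],toshelf(s['eef_pos'][:2],C,A))
for q in ([160,37,60],[160,-20,60],[160,100,60]): print(q,proj(K,T,[*tow(q[:2]),q[2]]).round(1))
```

```text
[581.54672993  69.18243369 252.68846003] [-3.14157073e+00 -4.44559903e-04  2.48820662e-01] [[22.51272406 37.17816328]]
[160, 37, 60] [[280.9  -2.3]]
[160, -20, 60] [[394.   -2.5]]
[160, 100, 60] [[156.   -2.1]]
```

View pics/w4.png

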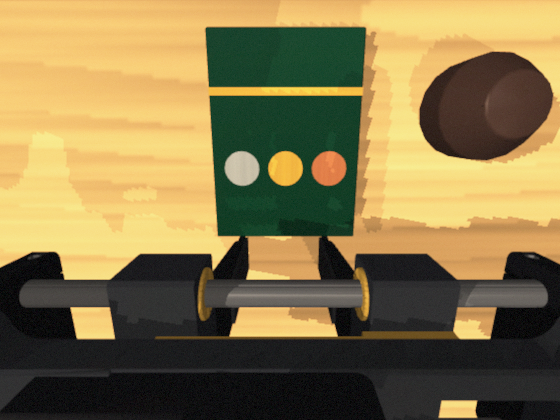

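The board is pushed square, with its line at v≈91 and its rear at v≈236. The quartz is well clear at about (490,105). I'll advance to roughly 12 mm short and measure line and edge in the same frame.

Run:
```python
from go import *
s=env.state(); p=cv2.cvtColor(cv2.imread('pics/w4.png'),cv2.COLOR_BGR2RGB); K,T,_=cam('wrist',s)
print(toshelf(ray(K,T,[[212,91],[285,91],[360,91]],67),C,A).round(1), toshelf(ray(K,T,[[285,236]],67),C,A).round(1),toshelf(ray(K,T,[[285,27.5]],67),C,A).round(1))
```

```text
[[115.1  72.9]
 [115.   35. ]
 [114.9  -4. ]] [[35.1 35. ]] [[144.4  35. ]]
```

Call:
carry_out(series=[[0.005,0,0,0,0.45],[0.011,0,0,0,0.45],[0.018,0,0,0,0.45],[0.024,0,0,0,0.45],[0.029,0,0,0,0.45],[0.033,0,0,0,0.45],[0.033,0,0,0,0.45]])

```text
t: 12.08
eef_pos: [613.6, 77.3, 252.7]
tcp_rot: [3.142, -0.0, 0.249]
ft_force: [0.3, -0.6, -0.6]
opening: 0.452
grip_force: 0.0
```

```bash
cat > meas.py <<'E'
from go import *
import sys
s=env.state(); p,d=env.read_camera('wrist'); save(sys.argv[1],p); K,T,_=cam('wrist',s)
print('tcp',toshelf(s['eef_pos'][:2],C,A).round(2),s['ft_force'])
hsv=cv2.cvtColor(p,cv2.COLOR_RGB2HSV)
# brass line: yellow pixels within each board column, between green rows
L=[];B=[];E=[]
for u in range(225,346,4):
    col=hsv[:,u]; g=np.where((col[:,0]>50)&(col[:,0]<95)&(col[:,1]>80)&(np.arange(420)<230))[0]
    if len(g)<10: continue
    y=[v for v in range(g[0],g[0]+110) if 15<col[v,0]<40 and col[v,2]>130]
    y=[v for v in y if v<g[0]+90]
    if y: L.append((u,np.mean(y)))
for u in list(range(120,190,5))+list(range(385,400,5)):
    v=p[:,u].astype(float).sum(1); v=cv2.GaussianBlur(v[:,None],(1,5),0)[:,0]; gr=np.diff(v[:160]); k=int(gr.argmax()); E.append((u,k+.5,round(gr[k])))
L=np.array(L); print('n',len(L)); 
if len(L): print('line',toshelf(ray(K,T,L,67),C,A).mean(0).round(2),'px',np.median(L[:,1]),'slope',np.polyfit(L[:,0],L[:,1],1)[0])
E=np.array(E); W=toshelf(ray(K,T,E[:,:2],60),C,A); print('edge',np.c_[E,W].round(1)); print('med edge x',np.median(W[:,0]))
E
python3 meas.py w5.png
```

```text
tcp [[55.54 37.17]] [ 0.32330658 -0.64276656 -0.60186057]
n 31
line [148.18  34.98] px 91.0 slope -4.060486879354408e-17
edge [[120.   69.5 102.  159.9 122.8]
 [125.   69.5  95.  159.9 120.2]
 [130.   69.5  94.  159.8 117.5]
 [135.   69.5  91.  159.8 114.8]
 [140.   69.5  93.  159.8 112.2]
 [145.   69.5  92.  159.8 109.5]
 [150.   69.5  93.  159.8 106.8]
 [155.   69.5  94.  159.8 104.2]
 [160.   69.5  92.  159.8 101.5]
 [165.   69.5  91.  159.8  98.9]
 [170.   69.5  87.  159.8  96.2]
 [175.   69.5  93.  159.8  93.5]
 [180.   69.5  94.  159.8  90.9]
 [185.   69.5  91.  159.8  88.2]
 [385.   68.5  91.  160.1 -18.3]
 [390.   68.5  95.  160.1 -21. ]
 [395.   68.5  94.  160.1 -23.6]]
med edge x 159.83687297597203
```

View pics/w5.png

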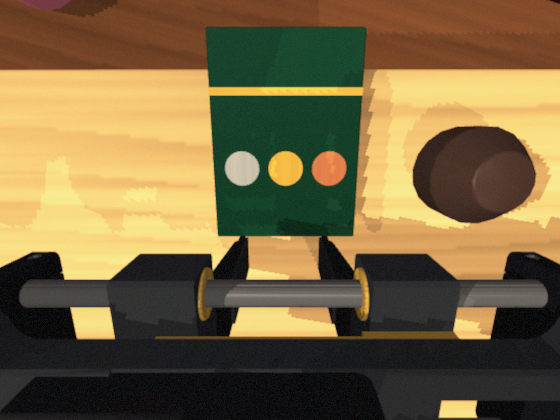

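The frame shows the line at v=91 (148.2 mm) and the edge at v≈69.5 (159.9 mm). That leaves 11.7 mm to go.

Call:
carry_out(series=[[0.004,0,0,0,0.45],[0.008,0,0,0,0.45],[0.0105,0,0,0,0.45],[0.0117,0,0,0,0.45],[0.0117,0,0,0,0.45],[0.0117,0,0,0,0.45]])

```text
t: 12.88
eef_pos: [624.7, 80.1, 252.8]
tcp_rot: [-3.142, -0.0, 0.249]
ft_force: [0.9, -0.5, 0.1]
opening: 0.452
grip_force: 0.0
```

```bash
python3 meas.py w6.png | grep -v '^ \['
```

```text
tcp [[67.   37.17]] [ 0.93451674 -0.52270183  0.13515297]
n 31
line [159.63  34.98] px 91.0 slope -4.060486879354408e-17
edge [[120.   91.5 103.  160.3 124.4]
med edge x 160.12790869355166
```

Call:
carry_out(series=[[-0.005,0,0,0,0.45],[-0.02,0,0,0,0.45],[-0.03,0,-0.02,0,0.45],[-0.03,0,-0.08,0,0.45],[-0.06,0,-0.14,0,0.45],[-0.12,0,-0.16,0,0.45],[-0.18,0,-0.16,0,0.45],[-0.18,0,-0.16,0,0.45]])

```text
t: 13.92
eef_pos: [446.6, 35.4, 413.4]
tcp_rot: [-3.142, 0.0, 0.248]
ft_force: [0.7, 0.9, 0.5]
opening: 0.449
grip_force: 0.0
```

Run:
```python
from go import *
p,d=env.read_camera('scene'); save('s7.png',cv2.resize(p[180:320,160:420],None,fx=3,fy=3,interpolation=cv2.INTER_CUBIC))
K,T,_=cam('scene')
for q in ([160,37.4,67],[160,-2.6,67],[160,77.4,67],[160,77.4,60],[190,-2.6,67],[190,77.4,67]): print(q,((proj(K,T,[*tow(q[:2]),q[2]])-[160,180])*3).round(0))
```

```text
[160, 37.4, 67] [[478. 293.]]
[160, -2.6, 67] [[428. 303.]]
[160, 77.4, 67] [[527. 282.]]
[160, 77.4, 60] [[526. 289.]]
[190, -2.6, 67] [[441. 330.]]
[190, 77.4, 67] [[542. 309.]]
```

View pics/s7.png

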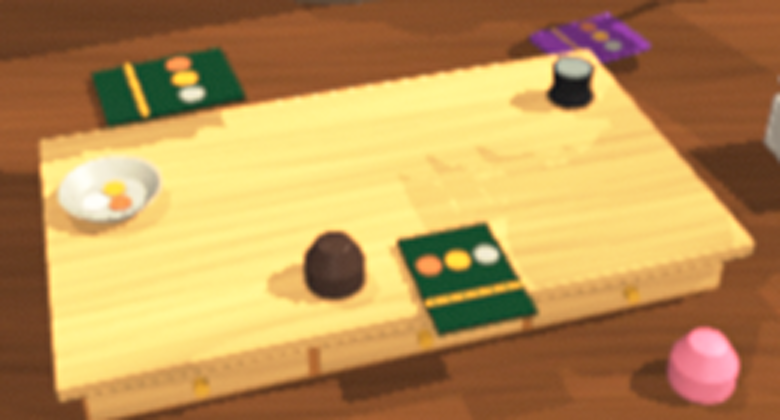

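The scene view agrees: the line at crop (475,296) is within about a millimetre of the prediction (478,293). The board overhangs square, the quartz at (335,265) stands clear, and the bystanders are in place.

```bash
python3 -c "
from cell import env
print(env.job_done())"
```

```text
the job is handed in; nothing more can be done
None
```

I handed the job in at about 14 s; no verdict came back. By the wrist camera the brass line is about 0.5 mm from straight above the far edge, with the board square to it and the quartz standing clear about 100 mm to the side.

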